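# Dry-fit a bird feeder

## Task

Dry-fit the bird feeder on its floor board: stand the open end frame in the channel beside the round perch bar, the solid end wall in the channel beside the flat steel plate, both centred across the board, and the seed dish upright on the board midway between them. Last of all lay the roof on top of the two ends, squarely centred over the board with its ridge running from end to end. Leave the pencil jar, the glue bottle and the dark offcut where they are.

Things in the scene. Friction and masses are not known exactly. Their poses are not given: they have to be found in the camera images.
- floorboard: Feeder floor: plywood board 220 (x) x 124 (y) x 15 mm, fixed to the bench. Origin: centre of its underside, z up. Four strips 6 mm wide and high cross its top at x = -91, -45, 45, 91 mm; each outer pair bounds a 40 mm wide channel, centred at x = +68 or -68 mm, where the foot of an end stands on the board's top. Which end has the perch and which the plate varies.
- perch: Round dark wood perch bar, 12 mm diameter, 110 mm long, fixed on top of the floor board across one end of it, 102 mm from the board's centre (34 mm outward of that end's channel centre), 15 to 27 mm above the bench. Origin: middle of its underside; its y runs along the bar.
- plate: Flat steel plate 14 x 50 x 4 mm with two dark screw heads, fixed on top of the floor board at the other end from the perch, 102 mm from the board's centre. Origin: middle of its underside; its y runs along its length.
- solid_end: Solid end wall, loose, light wood, 120 g, upright: foot 30 (x) x 100 (y) x 12 mm carrying a plain panel 16 (x) x 90 (y) mm whose top is 80 mm above the foot's underside. From above a plain straight bar. Origin: centre of the underside, z up. Same either way round; pinch the panel across its thickness (x), near the top.
- open_end: Open end frame, loose, light wood, 100 g, upright: foot 30 (x) x 100 (y) x 12 mm with two round posts, 22 mm diameter, 80 mm high in all, at y = -38 and 38 mm, joined by a rail 14 mm thick (x) from 60 to 80 mm up; open below it. From above a bar with a round at each end. Origin: centre of the underside, z up. Same either way round; pinch the rail's middle across x.
- dish: Round seed dish, loose, light wood, 80 g: disc 64 mm diameter, 9 mm thick (thin rim to 13 mm), with a round upright peg in the middle, 22 mm diameter, whose top is 50 mm above the underside. Origin: centre of the underside; z up along the peg.
- roof: Gabled roof, loose, light wood, 300 g, 200 (x) x 124 (y) mm, flat underside. Slopes rise from 14 mm at the eaves to 34 mm beside the ridge beam, which is 22 mm wide (y), runs along x in the middle, top 66 mm up. Origin: centre of the underside, z up. Same either way round; pinch the beam's middle across y, fingertips 38 mm or more up. Resting on both ends its underside is 95 mm above the bench.
- pencil_jar: Bystander, loose: glass jar 68 mm diameter, 90 mm high, with five pencils that stand out to 170 mm. Origin: centre of the underside.
- glue_bottle: Bystander, loose: white plastic glue bottle 56 mm diameter, 150 mm high with a grey cap. Origin: centre of the underside.
- offcut: Bystander, loose: dark wood block 60 (x) x 36 (y) x 35 mm. Origin: centre of the underside.
Things that resemble listed ones, but are neither listed nor needed, are in the scene too. Leave any purple or white look-alike of the solid_end alone.

How it is judged:
By the outcome, as a careful person would: the job done as asked, in the order asked, and still so for the second after the job is handed in, with the robot touching nothing.
It also fails if it takes over 120 s, if anything falls off the work surface, if the arm or the gripper's body presses on something with over 40 N, if the wrist force passes 120 N, or if a joint passes its speed limit or range.

## Robot

A 7-joint arm with a two-finger parallel gripper is mounted at the origin on the work surface. World frame = base frame: x ahead of the robot, y to its left, z up, the work surface at z = 0. Lengths are in m, angles in rad, forces in N, time in s.
With the tool pointing down it reaches from about 0.425 to 0.95 m from the base axis. Payload 4.7 kg.
Tool frame: the origin (TCP) lies between the finger pads; the fingertips stand 25 mm ahead of it and the grasp point (between the pads) lies 6 mm ahead of it; z points along the fingers, y is the line along which they close (so a half turn about z gives the same grasp; the last joint's range is limited). The gripper opens to 85 mm and grips with 20 to 120 N. Pads are 22 mm wide; open, the fingers measure 114 mm over their backs; the gripper's body (76 mm by 85 mm) begins 54 mm behind the grasp point. The pads swing forward as they close: fully open they stand 13 mm farther back than shut.
Start: joints at [1.222, 0.469, -0.049, 1.532, 0.024, 1.141, -0.082], TCP at [0.212, -0.641, 0.256] pointing down, gripper open.
Joint ranges: [-2.59, 2.59], [-0.33, 1.99], [-1.39, 1.29], [0.1, 2.45], [-1.04, 4.18], [0.21, 1.99], [-2.66, 2.66]. Speed limits (rad/s): [2.57, 2.57, 3.14, 3.14, 3.14, 3.14, 3.14].

## Interface

Orientations are given as a 3x3 rotation matrix whose columns are the frame's x, y, z axes.
In Python, from rig import * gives the robot as it stands. Calls block until the motion is done:
- movep(position, orientation): joint-space move of the TCP to a pose.
- move_l(position, attitude=None, feed=0.15, until_force=None): straight line of the TCP; attitude=None keeps the orientation; feed is the mean speed in m/s. With until_force (N) it stops when the force on the tool has changed by that much, and returns True; else False.
- move_joints(angles): joint-space move.
- command_gripper(opening, newtons=None): finger opening in m; newtons is the grip in N (None keeps the last); returns when the fingers have stopped.
- sleep(seconds).
- inverse_kinematics(position, orientation): joint angles nearest the present ones, or None.
- sense(): the state.
- camera(name): name is "side" or "top" or "wrist"; returns (picture, depth): 480x640x3 uint8, red, green, blue; 480x640 float32, m along the optical axis (not along the pixel's ray), 0 where there is no reading.
- camera_params(name): a dict with "K" (3x3 intrinsics, pixels), "position" and "rotation" of the camera in the world; the wrist camera has in their place "tool_from_camera" (4x4, takes a point from camera to tool coordinates, whose origin is the TCP and whose axes are the flange's). Camera axes: x right, y down, z forward; pixel columns grow to the right and rows downward; lengths in m; the calibration is good to about 2 mm. A picture is of the moment at which its call begins: read the wrist's pose just before it. camera_params takes no time and is no camera call.
A pose or a line that the arm cannot do raises Unreachable and nothing moves.
- finish_job(): hands the job in; it is judged then, once.
The state is a dict: "time_s": time; "joint_pos": joint angles; "qd": joint speeds; "joint_efforts": joint torques, N m; "position": TCP position; "tcp_rot": TCP orientation; "wrist_force": force on the tool from outside, world axes, zero at the start; "ft_torque": the same for the moment, N m; "finger_gap": finger opening in m; "gripper_force": force on a finger pad.
Only numpy, scipy, OpenCV 4.12 (cv2) and the standard library are available. Lean on these libraries where they do the work, as an engineer would, in place of code of your own. Each camera call takes 0.05 s, during which the arm holds its last target. There are 200 camera calls.

## Working session

There is one attempt and no reset: what is moved stays moved. The work goes in short steps, each a Python script; the robot and the scene stay as the last script left them, time stands still between calls to the robot, and variables do not carry over. Pictures are saved under pics/ and viewed, at most 14 in all, crops included, and the job is handed in when it is done.

```bash
ls; mkdir -p pics
python3 - <<'E'
from rig import *
import cv2,numpy as np
for n in ("top","side"):
    p,d=camera(n); cv2.imwrite(f"pics/{n}0.png",p[:,:,::-1]); np.savez(f"pics/{n}0.npz",p=p,d=d)
    c=camera_params(n); print(n,c)
print(camera_params("wrist")); s=sense(); print(s["time_s"],s["tcp_rot"])
E
```

```text
pics
top {'K': array([[481.90810266,   0.        , 316.43259386],
       [  0.        , 481.90810266, 237.31366998],
       [  0.        ,   0.        ,   1.        ]]), 'position': array([ 0.29624109, -0.04430202,  1.14134147]), 'rotation': array([[ 0.02104576, -0.9807667 ,  0.19404577],
       [-0.99948806, -0.02531764, -0.01956093],
       [ 0.02409749, -0.19353476, -0.98079743]])}
side {'K': array([[464.24815943,   0.        , 319.89694181],
       [  0.        , 464.24815943, 232.54006219],
       [  0.        ,   0.        ,   1.        ]]), 'position': array([0.32347381, 0.84980153, 0.90759266]), 'rotation': array([[-0.97971156, -0.12195273,  0.15903708],
       [-0.19941527,  0.67226885, -0.7129433 ],
       [-0.01997029, -0.73019321, -0.6829488 ]])}
{'K': array([[374.28153317,   0.        , 326.85430758],
       [  0.        , 374.28153317, 241.31918958],
       [  0.        ,   0.        ,   1.        ]]), 'tool_from_camera': array([[-1.58272677e-04, -9.53086550e-01, -3.02697875e-01,
         7.77016475e-02],
       [ 9.99999529e-01, -4.40841491e-04,  8.65177842e-04,
         1.16886207e-03],
       [-9.58031147e-04, -3.02697595e-01,  9.53086170e-01,
        -1.17637085e-01],
       [ 0.00000000e+00,  0.00000000e+00,  0.00000000e+00,
         1.00000000e+00]])}
0.1 [[ 9.49284272e-01  3.14418494e-01 -6.17539730e-04]
 [ 3.14419095e-01 -9.49282801e-01  1.67228930e-03]
 [-6.04211611e-05 -1.78164422e-03 -9.99998411e-01]]
```

View pics/top0.png

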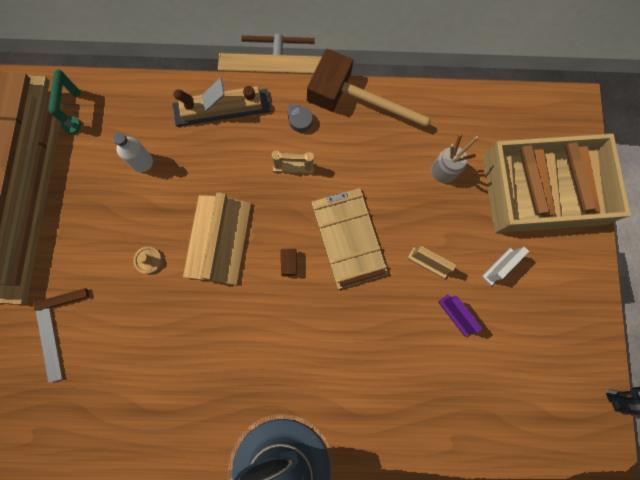

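View pics/side0.png

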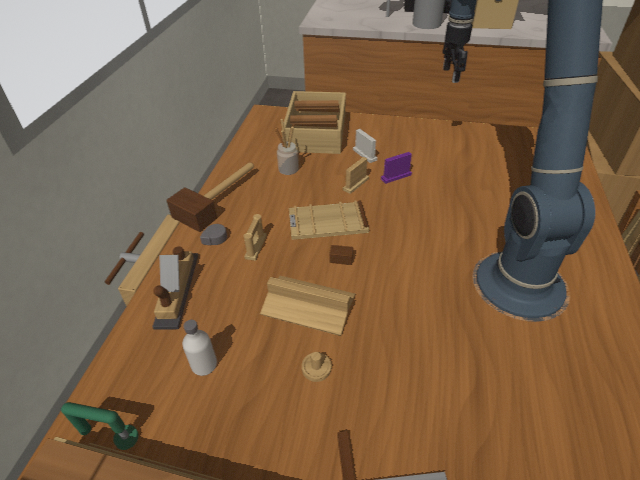

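Candidates for the solid end in the top view are a light wood one (432,262), a white one (505,265) and a purple one (460,315). I choose the light wood one. The open end is at (293,163), dish at (147,260), roof at (218,240), and board at (348,238) with its steel plate at the far end (337,197). The plane and loose wood are distractors. I'll check this with a close crop and measure.

```bash
cat > h.py <<'E'
from rig import *
import cv2,numpy as np
def cloud(name,d,T=None):
    c=camera_params(name);K=c["K"]
    v,u=np.mgrid[:480,:640]
    P=np.stack([(u-K[0,2])/K[0,0]*d,(v-K[1,2])/K[1,1]*d,d],-1)
    if T is None: R,t=c["rotation"],c["position"]
    else: R,t=T[:3,:3],T[:3,3]
    W=P@R.T+t; W[d==0]=np.nan
    return W
def rect(xy):
    (c,(w,h),a)=cv2.minAreaRect((xy*1000).astype(np.float32))
    if w<h: w,h,a=h,w,a+90
    return np.round(c,1),round(w,1),round(h,1),round((a+90)%180-90,2)
def region(W,box,z0,z1):
    u0,v0,u1,v1=box; S=W[v0:v1,u0:u1].reshape(-1,3)
    return S[(S[:,2]>z0)&(S[:,2]<z1)]
E
python3 - <<'E'
from h import *
f=np.load("pics/top0.npz");W=cloud("top",f["d"])
print("table z",np.nanmedian(W[330:400,200:300,2]))
B=dict(board=(300,175,400,300,.01,.035),solid=(400,235,462,285,.06,.09),open=(262,140,325,185,.06,.09),
 dishpeg=(125,240,170,280,.035,.06),dish=(125,240,170,280,.005,.06),roof=(175,185,260,295,.008,.08),ridge=(175,185,260,295,.055,.08),
 jar=(420,125,482,190,.02,.18),glue=(108,125,160,180,.02,.16),off=(270,240,305,285,.025,.045))
for k,b in B.items():
    S=region(W,b[:4],*b[4:]); print(k,len(S),rect(S[:,:2]),np.round(np.median(S,0),4))
im=f["p"][:,:,::-1]
a=cv2.resize(im[180:345,305:535],None,fx=3.4,fy=3.4,interpolation=2)
cv2.imwrite("pics/crop1.png",a)
E
```

```text
table z 0.0003437316044123673
board 4672 (array([ 521.2, -144.1]), 220.2, 124.7, 17.74) [ 0.5183 -0.1442  0.016 ]
solid 380 (array([ 465.8, -335.3]), 90.5, 17.8, 61.02) [ 0.465  -0.3339  0.0795]
open 387 (array([697.8,  -5.9]), 96.0, 23.1, 88.59) [ 0.6946 -0.0048  0.0793]
dishpeg 91 (array([455.9, 329.2]), 21.2, 20.6, -21.11) [0.4557 0.3276 0.0496]
dish 623 (array([457.9, 334.1]), 97.2, 92.7, 5.17) [0.4535 0.3258 0.0125]
roof 4512 (array([505. , 160.6]), 208.8, 146.4, -6.65) [0.5057 0.1614 0.0247]
ridge 910 (array([509. , 168.8]), 199.4, 23.5, -6.71) [0.5058 0.1683 0.066 ]
jar 1057 (array([ 738.8, -368.2]), 149.5, 64.5, 14.34) [ 0.6897 -0.3726  0.0893]
glue 875 (array([696.5, 364.1]), 55.4, 47.2, -41.66) [0.6897 0.3575 0.0979]
off 400 (array([456.7,  -2.7]), 59.3, 34.8, 2.1) [ 0.4551 -0.0023  0.0351]
```

View pics/crop1.png

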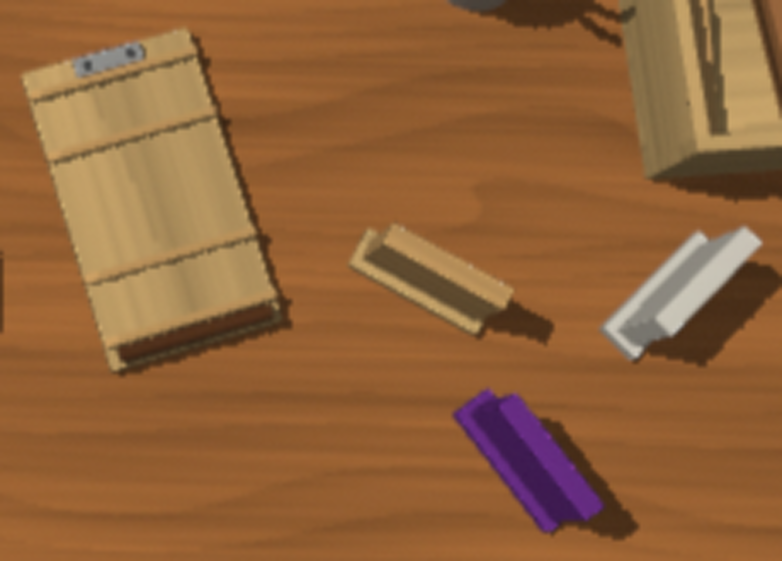

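The crop shows the light wood solid end at about (430,280) with the same plain bar form as the white and purple look-alikes. The steel plate is at the board's far end (108,60), and the dark perch is at its near end (200,333). Next I'll cross-check with the wrist camera from a hover.

```bash
cat >> h.py <<'E'
def Rz(deg):
    a=np.deg2rad(deg);c,s=np.cos(a),np.sin(a)
    return np.array([[-s,c,0],[c,s,0],[0,0,-1.]])   # closing axis y at angle deg
def best(pos,deg):
    q=[(abs(j[6]),g) for g in ((deg+180)%360-180,deg%360-180) if (j:=inverse_kinematics(pos,Rz(g))) is not None]
    return min(q)[1]
def wcloud(tag=None):
    s=sense();T=np.eye(4);T[:3,:3]=s["tcp_rot"];T[:3,3]=s["position"]
    p,d=camera("wrist")
    if tag: cv2.imwrite(f"pics/{tag}.png",p[:,:,::-1])
    return cloud("wrist",d,T@camera_params("wrist")["tool_from_camera"]),p
def near(W,xy,r,z0,z1):
    S=W.reshape(-1,3); return S[(np.hypot(S[:,0]-xy[0],S[:,1]-xy[1])<r)&(S[:,2]>z0)&(S[:,2]<z1)]
E
python3 - <<'E'
from h import *
def rep(k,W,xy,r,z0,z1):
    S=near(W,xy,r,z0,z1); print(k,len(S),rect(S[:,:2]),np.round(np.median(S,0),4))
g=best([.521,-.144,.3],17.7);print(g)
movep([.521,-.144,.3],Rz(g))
W,p=wcloud("wb");rep("board",W,(.521,-.144),.14,.01,.035)
print("tbl",np.nanmedian(near(W,(.47,-.03+.05),.03,-.02,.02)[:,2]))
rep("off",W,(.457,-.003),.05,.028,.045)
g=best([.69,-.006,.28],-1.4);print(g)
movep([.69,-.006,.28],Rz(g))
W,p=wcloud("wo");rep("open",W,(.695,-.006),.07,.07,.09)
print(sense()["time_s"],sense()["joint_pos"])
E
```

```text
17.69999999999999
board 23233 (array([ 510.7, -107.6]), 220.3, 204.2, 17.89) [ 0.5201 -0.1405  0.0154]
tbl -1.63287229400233e-05
off 2930 (array([458.7,  -3.3]), 60.0, 36.3, 2.13) [ 0.4586 -0.0035  0.0349]
-1.4000000000000057
open 2020 (array([699.5,  -6.2]), 97.8, 21.0, 88.87) [ 0.6995 -0.0028  0.0801]
3.1917 [ 0.35262034  0.54995928 -0.62273136  1.43933653  0.32797703  1.25722558
 -0.32831215]
```

View pics/wo.png

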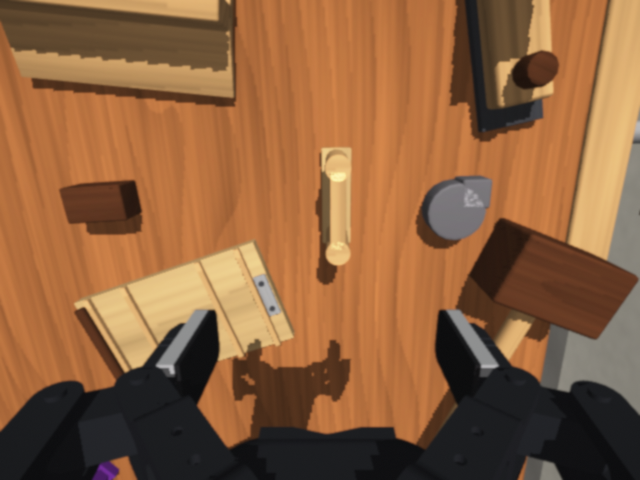

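The wrist view confirms the open end, with two round posts at (338,165) and (338,253) joined by a rail. I'll re-measure the board without the offcut, then pick and place the open end.

```bash
cat >> h.py <<'E'
import json,os
def board():
    b=json.load(open("board.json")); a=np.deg2rad(b[2]); return np.array(b[:2]),b[2],np.array([np.cos(a),np.sin(a)])
def pick(xy,deg,z,opening=.05,N=50,up=.28):
    g=best([*xy,z],deg); command_gripper(opening); movep([*xy,up],Rz(g)); move_l([*xy,z],feed=.15)
    command_gripper(0,N); s=sense(); print("grip",s["finger_gap"],s["gripper_force"])
    move_l([*xy,up],feed=.2); print("held",sense()["finger_gap"],sense()["time_s"])
def place(xy,deg,z,opening=.045,up=.28,F=6):
    g=best([*xy,z],deg); movep([*xy,up],Rz(g)); sleep(.3)
    move_l([*xy,z+.012],feed=.15); sleep(.2)
    print("contact",move_l([*xy,z-.003],feed=.03,until_force=F),sense()["position"],sense()["wrist_force"])
    command_gripper(opening); move_l([*xy,up],feed=.2); print("t",sense()["time_s"])
E
python3 - <<'E'
from h import *
movep([.521,-.144,.3],Rz(17.7))
W,p=wcloud()
S=near(W,(.521,-.144),.14,.008,.03); S=S[np.hypot(S[:,0]-.458,S[:,1]+.003)>.045]
r=rect(S[:,:2]);print(r)
json.dump([r[0][0]/1000,r[0][1]/1000,float(r[3])],open("board.json","w"))
pick((.6995,-.0062),-1.2,.075)
c,a,e=board()
place(c-.068*e,a,.075+.015)
W,p=wcloud("w2")
S=near(W,c-.068*e,.065,.07,.11);print(rect(S[:,:2]),np.median(S[:,2]),c-.068*e)
E
```

```text
(array([ 523.1, -145.3]), 220.6, 124.1, 17.76)
grip 0.013290333626077861 49.05727028846741
held 0.012983094431523599 8.575
contact True [ 0.4580132  -0.16625116  0.0903341 ] [-1.54047567 -0.54614212  4.68098402]
t 13.4583
(array([ 458.1, -166.5]), 98.1, 21.8, -72.21) 0.09511862361746012 [ 0.4583407  -0.16604208]
```

The open end is seated, with its top at 95 mm. Next is the solid end.

Run:
```python
from h import *
xy=(.4658,-.3353);g=best([*xy,.28],-29)
movep([*xy,.28],Rz(g)); W,p=wcloud("ws")
S=near(W,xy,.06,.065,.09);r=rect(S[:,:2]);print(r,np.median(S[:,2]))
u=p.reshape(-1,3)[((np.abs(W-np.array([*r[0]/1000,.08])).max(-1))<.01).ravel()];print("colour",u.mean(0))
assert abs(r[1]-90)<4 and abs(r[2]-16)<4
pick(r[0]/1000,r[3]-90,.074)
c,a,e=board()
place(c+.068*e,a,.074+.015)
W,p=wcloud("w3")
S=near(W,c+.068*e,.065,.07,.11);print(rect(S[:,:2]),np.median(S[:,2]),c+.068*e)
xy=(.4557,.3276);movep([*xy,.25],Rz(best([*xy,.25],107.8)));W,p=wcloud("w4")
S=near(W,xy,.03,.04,.06);r=rect(S[:,:2]);print(r,np.median(S[:,2]))
S=near(W,xy,.05,.006,.018);print(rect(S[:,:2]))
```

```text
(array([ 467.7, -336.3]), 89.8, 16.0, 61.57) 0.08010619139961955
colour [229.2960373  186.28671329 122.95337995]
grip 0.014963520585463764 53.18047821521759
held 0.01533742084698577 17.8583
contact True [ 0.5875718  -0.12476167  0.08935019] [-1.5255746  -0.21202199  5.18286034]
t 22.5833
(array([ 587.6, -125.4]), 90.2, 15.7, -72.03) 0.09505279670194133 [ 0.5878593  -0.12455792]
(array([457.4, 328.9]), 21.1, 20.2, 17.91) 0.04980988839579131
(array([457.5, 328.7]), 63.5, 62.3, 19.22)
```

View pics/w3.png

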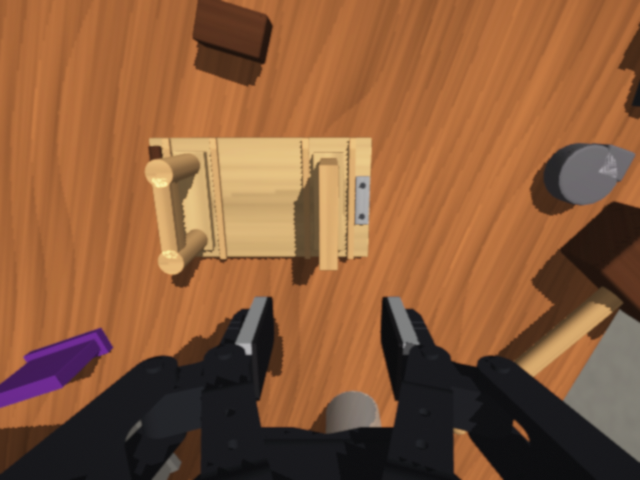

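The picture shows both ends standing in their channels, the open one at (165,215) by the dark perch and the solid one at (328,210) by the steel plate. Dish next.

Run:
```python
from h import *
c,a,e=board()
pick(np.array([.4574,.3288]),a+90,.045)
place(c,a+90,.045+.015)
W,p=wcloud("w5")
S=near(W,c,.03,.05,.08);print(rect(S[:,:2]),np.median(S[:,2]),c)
for s in(1,-1):
    S=near(W,c+s*.068*e,.065,.085,.11);print(rect(S[:,:2]),np.median(S[:,2]))
xy=(.5058,.1683);movep([*xy,.3],Rz(best([*xy,.3],83.3)));W,p=wcloud("w6")
S=near(W,xy,.12,.06,.08);r=rect(S[:,:2]);print(r,np.median(S[:,2]))
S=near(W,xy,.14,.008,.08);print(rect(S[:,:2]))
```

```text
grip 0.020533565474043964 48.98499011993408
held 0.020678399954635187 28.2917
contact True [ 0.52321784 -0.14524739  0.06068027] [-1.71564523  0.79630254  5.98224656]
t 34.1
(array([ 524.3, -146. ]), 21.1, 20.9, 81.54) 0.06477487208087016 [ 0.5231 -0.1453]
(array([ 587.6, -125. ]), 90.0, 15.8, -72.23) 0.0950291142201361
(array([ 458.3, -165.9]), 97.8, 22.7, -72.21) 0.09487150163388708
(array([510.6, 167.9]), 198.9, 22.0, -6.8) 0.06599878764847872
(array([511.4, 167.8]), 200.8, 127.3, -6.83)
```

View pics/w6.png

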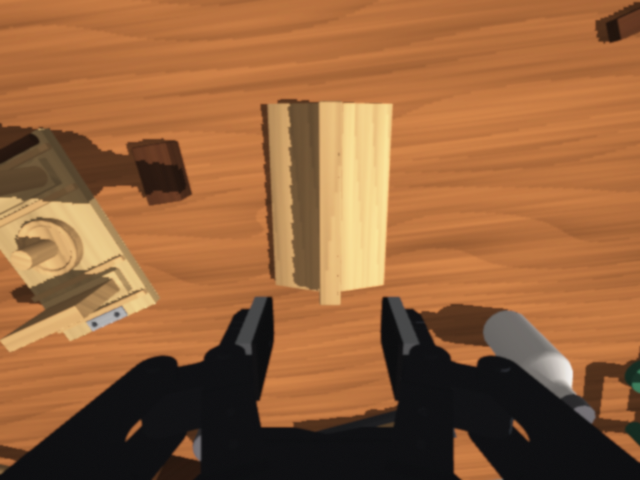

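View pics/w5.png

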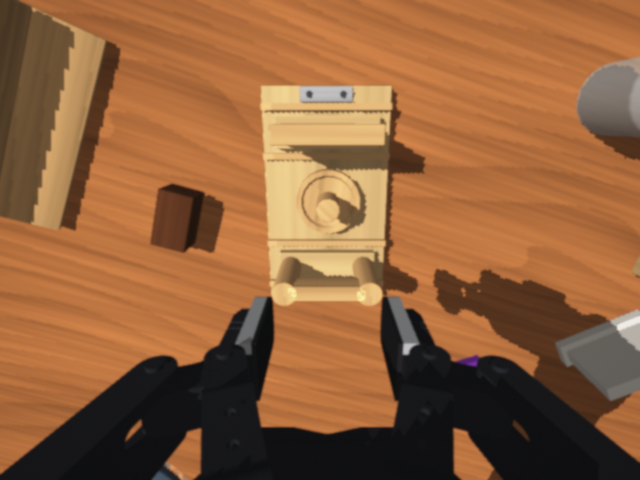

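Dish is upright and centred at about (328,205), and the roof's ridge is clear for gripping at (330,200). Now the roof.

Run:
```python
from h import *
c,a,e=board()
pick(np.array([.5107,.1679]),-6.8+90,.066,N=100)
place(c,a+90,.066+.095,up=.30)
movep([c[0],c[1],.36],Rz(best([*c,.36],a+90)))
W,p=wcloud("w7")
S=near(W,c,.13,.15,.18);print("ridge",rect(S[:,:2]),np.median(S[:,2]),c,a)
S=near(W,c,.14,.10,.18);print("roof",rect(S[:,:2]))
for n in("top","side"):
    p,d=camera(n);cv2.imwrite(f"pics/{n}9.png",p[:,:,::-1])
```

```text
grip 0.019823389513291132 98.19169521331787
held 0.020354407076185105 39.5667
contact True [ 0.52336703 -0.1452088   0.16203472] [0.83711752 1.50627803 4.21531196]
t 44.4167
ridge (array([ 525. , -145.8]), 198.4, 22.0, 17.74) 0.16106627601270276 [ 0.5231 -0.1453] 17.76
roof (array([ 524.5, -145.9]), 200.5, 127.4, 17.68)
```

View pics/side9.png

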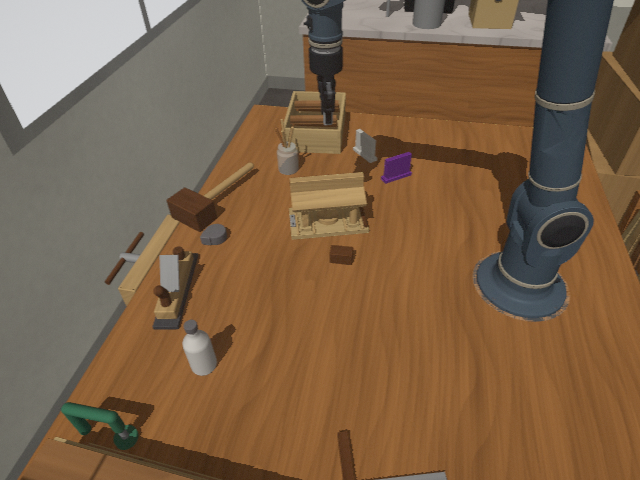

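The side view shows the roof seated level on both ends at (328,190), within about 2 mm of centre. The jar, bottle and offcut are where they were.

```bash
python3 -c "
from rig import *
print(finish_job())"
```

```text
the job is handed in; nothing more can be done
None
```

The bird feeder is dry-fitted as asked and handed in: open end by the perch, solid end by the plate, dish midway between them, and the roof laid on last, about 2 mm off centre and square to the board at about 45 s on the robot's clock.

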